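# Walk the shielding pot onto the weighing plate

### The job

The heavy grey shielding pot must go onto the low weighing plate, but it is not to be lifted clear: walk it there on its bottom rim, rocking it from side to side by the bar on top - first raise its red-marked side a good centimetre or two and swing it forward, then the blue side likewise, then the red again, and so on. Leave it standing flat on the plate inside the painted white ring, let go of it, and do not disturb the red-capped bottle or the covered dish.

Things in the scene. Friction and masses are not known exactly. Their poses are not given: they have to be found in the camera images.
- pot: Heavy grey cylindrical pot, 90 mm across, 110 mm high, about 0.7 to 0.95 kg, loose, centre of mass about 57 mm up on its axis. Origin: centre of its underside; z up its axis; x along the steel bail handle on top (roughly towards the plate at the start), +y to the red-marked side, -y to the blue-marked side. It balances over a rim point when tilted about 38 degrees; below that it falls back.
- pot_bar (a point): Middle of the horizontal handle bar on top of the pot: flat-sided steel bar 16 mm wide (pot y) and 18 mm high, its middle 155 mm above the pot's underside, free length 58 mm along the pot's x between two uprights at x = +-36 mm; 32 mm of free space below the bar (lid top 114 mm high).
- rim_red (a point): Point of the pot's bottom rim below the red mark (pot frame 0, +45 mm, 0).
- rim_blue (a point): Point of the pot's bottom rim below the blue mark (pot frame 0, -45 mm, 0).
- rim_0 (a point): Bottom rim point at pot x = +45 mm.
- rim_45 (a point): Bottom rim point 45 degrees from pot +x towards +y.
- rim_135 (a point): Bottom rim point 135 degrees from pot +x towards +y.
- rim_180 (a point): Bottom rim point at pot x = -45 mm.
- rim_225 (a point): Bottom rim point 225 degrees from pot +x (towards +y).
- rim_315 (a point): Bottom rim point 315 degrees from pot +x (towards +y).
- plate: Round dark steel weighing plate fixed to the bench, 150 mm across, 5 mm thick, top level at 5 mm. A thin painted white ring on it, 120 mm inside diameter, concentric. Origin: centre of its underside; x points away from where the pot starts; a small white read-out box 60 x 46 mm, 45 mm high, is fixed beside it, centred at plate frame (26, 122) mm.
- bottle: Bystander: bottle with red cap, 57 mm across, 110 mm high. Origin at the centre of its underside.
- dish: Bystander: flat covered petri dish, 81 mm across, 6 mm high. Origin at the centre of its underside.

How it is judged:
By the outcome, as a careful person would: the job done as asked, in the order asked, and still so for the second after the job is handed in, with the robot touching nothing.
It also fails if it takes over 51 s, if anything falls off the work surface, if the arm or the gripper's body presses on something with over 40 N, if the wrist force passes 120 N, or if a joint passes its speed limit or range.

### The arm

A 6-joint arm with a two-finger parallel gripper is mounted at the origin on the work surface; the furniture and walls round the work are solid. World frame = base frame: x ahead of the robot, y to its left, z up, the work surface at z = 0. Lengths are in m, angles in rad, forces in N, time in s.
With the tool pointing down it reaches from about 0.3 to 1 m from the base axis. Payload 5.1 kg.
Tool frame: the origin (TCP) lies midway between the tips of the shut fingers; the grasp point (between the pads) lies 19 mm behind it (robot.pinch_z is the distance from the TCP to the grasp point, in m); y points along the fingers, z is the direction in which the jaws open and shut, and the axes are right-handed (so a half turn about y gives the same grasp; the last joint's range is limited). The gripper opens to 95 mm and grips with 3 to 60 N. Pads are 20 mm wide; open, the fingers measure 119 mm over their backs; the gripper's body (75 mm by 180 mm) begins 59 mm behind the grasp point.
Start: joints at [-1.394, 0.124, 1.65, -0, 1.367, -0.083], TCP at [0.167, -0.628, 0.215] pointing down, gripper open.
Joint ranges: [-2.61, 2.61], [-1.02, 2.33], [0.03, 2.71], [-1.35, 4.49], [0.32, 2.68], [-2.91, 2.91]. Speed limits (rad/s): [2.57, 2.57, 3.14, 3.14, 3.14, 3.14].

### API

Orientations are given as a unit quaternion [w, x, y, z].
In Python, from workcell import robot, grab_frame, camera_model gives the robot as it stands.
- The arm moves only by the tool drive_tool, never from a script. Its argument "rows" is a list of rows, each a list of 5 numbers: the opening, from 0 (shut) to 1 (fully open), then the shift along the tool's x, y, z in mm, then the turn about the tool's y in rad. In form: [[grip, tx, ty, tz, roll], ...]. A call has 1 to 8 rows; each row is the pose to reach, as a shift and turn from the pose commanded when the call began, along the tool's axes at that moment; what a row does not reach only later rows make up. A row lasts 1/10 s, in which the tool goes at most 50 mm and 8.59 degrees, less where a joint would pass 70% of its speed; a pose out of reach is approached as far as the arm can. A call with a gripper value outside its range is refused whole. The fingers move at their own pace and stop on an object; "newtons" is the grip in N (left out, the last holds). Time passes only in rows, so rows that repeat a pose let the fingers close. It gives the time, the measured TCP pose, the force and the opening at its end, in the units of the state.
- robot.read_state(): the state, without advancing time (a new reading comes with each control period).
- grab_frame(name): name is "scene" or "side" or "wrist"; returns the picture (420x560x3 uint8, blue, green, red); there is no depth.
- camera_model(name): a dict with "fx", "fy", "cx", "cy" (pixels), "R" (3x3) and "t" (3): a world point X has camera coordinates R X + t; the wrist camera has in their place "tool_from_camera" (4x4, takes a point from camera to tool coordinates, whose origin is the TCP and whose axes are the tool frame's). Camera axes: x right, y down, z forward; pixel columns grow to the right and rows downward; lengths in m; the calibration is good to about 2 mm. The wrist camera is an equidistant fisheye: a pixel r from the principal point sees the ray r / f radians off the axis. A picture is of the moment at which its call begins: read the wrist's pose just before it. camera_model takes no time and is no camera call.
- robot.sign_off(): hands the job in, once; it reports no verdict.
The state is a dict: "clock": time; "q": joint angles; "qd": joint speeds; "tau": joint torques, N m; "position": TCP position; "ee_rot": TCP orientation; "force": force on the tool from outside, world axes, zero at the start; "moment": the same for the moment, N m; "width": finger opening in m.
Only numpy, scipy, OpenCV 4.12 (cv2) and the standard library are available. Lean on these libraries where they do the work, as an engineer would, in place of code of your own. Each camera call takes 0.05 s, during which the arm holds its last target.

## Working session

There is one attempt and no reset: what is moved stays moved. The work goes in short steps, Python scripts to look and compute and a tool call to move; the robot and the scene stay as the last step left them, time stands still between calls to the robot, and variables do not carry over. Pictures are saved under pics/ and viewed, and the job is handed in when it is done.

Besides the shell and the picture viewer there is one more tool, called after "Emit:" as name(argument=value, ...), one argument or row to a line, values as JSON. drive_tool: Moves the arm, as the interface text tells. Its arguments: {"type":"object","properties":{"rows":{"type":"array"},"newtons":{"type":"number"}},"required":["rows"]}

```bash
mkdir -p pics; ls; python3 - <<'E'
from workcell import robot, grab_frame, camera_model
import cv2
s=robot.read_state();print(s)
for n in("scene","side","wrist"):
    print(n,camera_model(n))
    cv2.imwrite(f"pics/{n}0.png",grab_frame(n))
print(robot.pinch_z)
E
```

```text
pics
{'clock': 0.0, 'q': array([-1.39359704e+00,  1.24508927e-01,  1.65168560e+00, -1.07951632e-06,
        1.36753536e+00, -8.25729945e-02]), 'qd': array([ 0.00166361,  0.00180436, -0.00014345, -0.00051185,  0.00169199,
        0.00046553]), 'tau': array([-1.65402987e-03, -4.17600703e+01, -3.59932637e+01,  7.74236955e-02,
        4.93774039e-02, -1.71953175e-04]), 'position': array([ 0.16683092, -0.62754142,  0.21337775]), 'ee_rot': array([ 0.09154926, -0.09162148,  0.70190492, -0.7003954 ]), 'force': array([-0.74272251,  0.17077398,  0.16439533]), 'moment': array([-0.00871226, -0.00180744, -0.02906828]), 'width': 0.09491345229263284}
scene {'fx': 509.06843104605105, 'fy': 509.06843104605105, 'cx': 284.2232350398406, 'cy': 214.64579814557413, 'R': array([[ 0.98127373, -0.19261485, -0.00117728],
       [-0.09078768, -0.45710886, -0.88476499],
       [ 0.16988073,  0.86830352, -0.46603597]]), 't': array([-0.50600708,  0.16567809,  0.82458926])}
side {'fx': 517.5489894722372, 'fy': 517.5489894722372, 'cx': 286.20644417355913, 'cy': 200.6992695111974, 'R': array([[ 0.64503039,  0.76394385,  0.01804395],
       [ 0.51935004, -0.42094372, -0.74369478],
       [-0.56054557,  0.48907686, -0.66827576]]), 't': array([-0.38186599, -0.18330223,  1.4020155 ])}
wrist {'fx': 325.19226210127806, 'fy': 325.19226210127806, 'cx': 279.9998124647671, 'cy': 210.35755392210336, 'tool_from_camera': array([[-2.37429593e-04,  9.63832421e-01,  2.66508927e-01,
        -7.41581205e-02],
       [-7.36837631e-05, -2.66508951e-01,  9.63832441e-01,
        -1.70652006e-01],
       [ 9.99999969e-01,  2.09204963e-04,  1.34295912e-04,
         5.23295888e-04],
       [ 0.00000000e+00,  0.00000000e+00,  0.00000000e+00,
         1.00000000e+00]])}
0.0188
```

View pics/scene0.png

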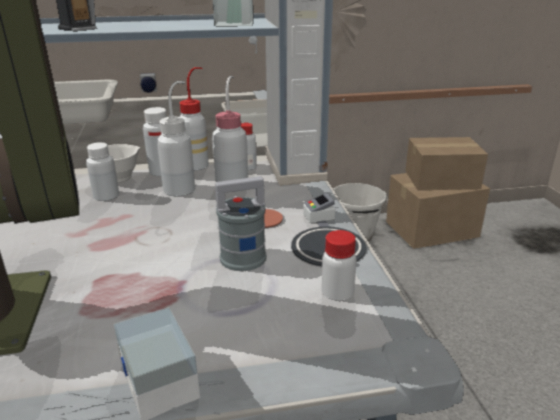

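View pics/side0.png

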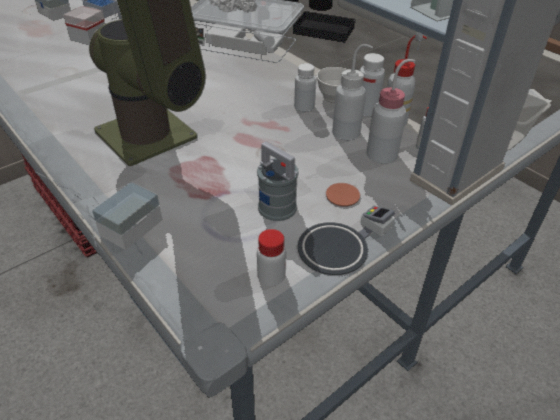

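View pics/wrist0.png

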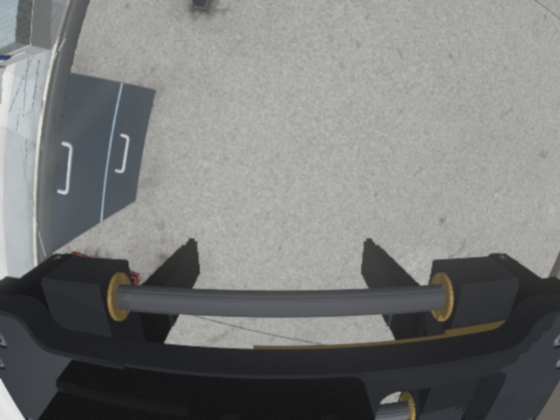

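```bash
python3 - <<'E'
import cv2
a=cv2.imread("pics/scene0.png")[160:310,190:390]
b=cv2.imread("pics/side0.png")[130:290,220:420]
cv2.imwrite("pics/s1.png",cv2.resize(a,None,fx=4,fy=4,interpolation=cv2.INTER_CUBIC))
cv2.imwrite("pics/d1.png",cv2.resize(b,None,fx=3.75,fy=3.75,interpolation=cv2.INTER_CUBIC))
E
```

```text
(no output)
```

View pics/s1.png

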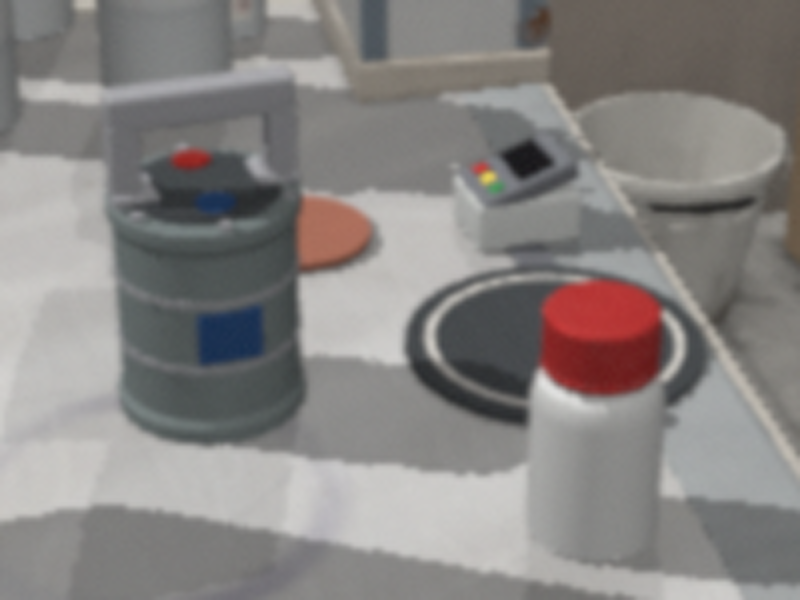

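View pics/d1.png

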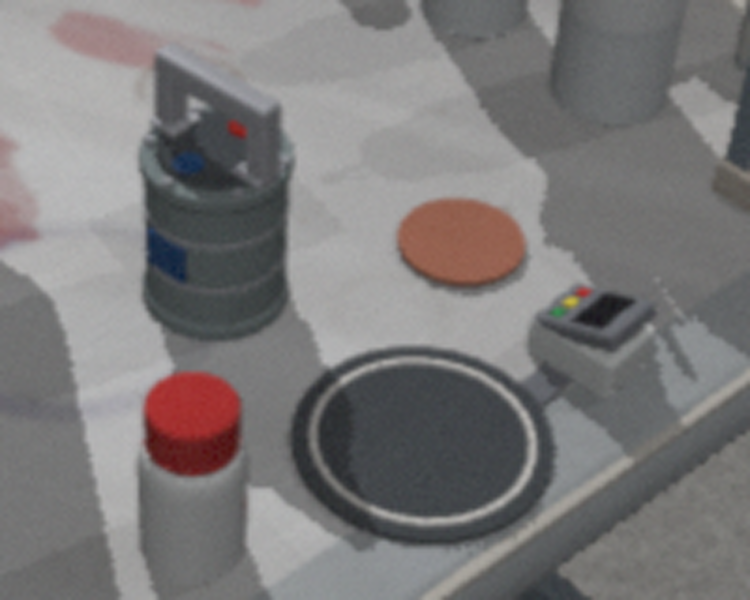

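```bash
cat > h.py <<'E'
import numpy as np, cv2
from scipy.optimize import least_squares
from workcell import robot, grab_frame, camera_model
C={n:camera_model(n) for n in("scene","side")}
def proj(n,X):
    c=C[n]; p=np.atleast_2d(X)@c["R"].T+c["t"]
    return np.c_[c["fx"]*p[:,0]/p[:,2]+c["cx"],c["fy"]*p[:,1]/p[:,2]+c["cy"]]
def tri(a,b):
    f=lambda X:np.r_[proj("scene",X)[0]-a,proj("side",X)[0]-b]
    r=least_squares(f,[.6,0,.1]); return r.x,r.fun
def onz(n,uv,z):
    c=C[n]; d=c["R"].T@np.array([(uv[0]-c["cx"])/c["fx"],(uv[1]-c["cy"])/c["fy"],1]); o=-c["R"].T@c["t"]
    return o+d*(z-o[2])/d[2]
def circ(x,y,r,z):
    t=np.linspace(0,2*np.pi,181); return np.c_[x+r*np.cos(t),y+r*np.sin(t),0*t+z]
def ext(n,x,y,r,z):
    p=proj(n,circ(x,y,r,z)); return np.r_[p[:,0].min(),p[:,0].max(),p[:,1].min(),p[:,1].max()]
S=lambda u,v:np.array([u/4+190,v/4+160]); D=lambda u,v:np.array([u/3.75+220,v/3.75+130])
E
python3 - <<'E'
from h import *
for a,b in[((107,97),(163,52)),((293,73),(276,104))]: print(tri(S(*a),D(*b)))
# ext fits: obs [l,r,t,b] nan skip
def fit(r,z,so,do):
    n=np.nan
    so=np.r_[S(so[0],so[2]),S(so[1],so[3])][[0,2,1,3]]; do=np.r_[D(do[0],do[2]),D(do[1],do[3])][[0,2,1,3]]
    o=np.r_[so,do]; m=~np.isnan(o)
    f=lambda p:(np.r_[ext("scene",*p,r,z),ext("side",*p,r,z)]-o)[m]
    q=least_squares(f,[.6,-.1]); return q.x,q.fun.round(1)
n=np.nan
print("plate",fit(.075,.005,(405,708,265,n),(291,553,346,537)))
print("pot0",fit(.045,.0,(118,303,n,438),(143,290,n,338)))
print("capbottle",fit(.0285,.0,(528,660,n,558),(138,245,n,n)))
print("dish",fit(.0405,.006,(n,374,194,270),(398,526,197,284)))
E
```

```text
(array([0.41254798, 0.0842877 , 0.16014888]), array([ 0.4457906 ,  0.76046589,  0.03280096, -1.07284608]))
(array([0.49579321, 0.09722246, 0.16145411]), array([-0.32955884, -0.55033579, -0.03649836,  0.73032364]))
plate (array([0.62610006, 0.09904776]), array([ 0.1,  0. , -0.2, -0.6,  0.5, -0.8,  0.4]))
pot0 (array([0.45234284, 0.09310191]), array([-0.2,  0.3,  0.8,  0.3,  0.1, -0.5]))
capbottle (array([ 0.60223504, -0.04706634]), array([-0.2, -0.3,  1.4,  0.6,  0.4]))
dish (array([0.52028689, 0.23515904]), array([ 0.6,  0.3, -1.3, -0.5, -0.3,  0.1, -0.5]))
```

```bash
cat >> h.py <<'E'
from scipy.spatial.transform import Rotation as Ro
def pose():
    s=robot.read_state(); q=s["ee_rot"]; R=Ro.from_quat(np.r_[q[1:],q[0]]).as_matrix(); return s,s["position"],R
def totool(target,yawz=None):
    """mm shift in tool axes to world target; roll so tool z (or -z) heads to world yaw angle (deg)"""
    s,p,R=pose(); d=R.T@(np.array(target)-p)*1000
    z=np.degrees(np.arctan2(R[1,2],R[0,2])); return d.round(1),z,s["width"],s["force"].round(1)
E
python3 - <<'E'
from h import *
s,p,R=pose(); print(R.round(3)); print(totool([.452,.093,.215]))
print("pink bottle base",onz("scene",(231,195),0), onz("side",(386,158),0))
E
```

```text
[[-0.966 -0.     0.257]
 [-0.257  0.002 -0.966]
 [-0.    -1.    -0.002]]
(array([-4.607e+02, -3.000e-01, -6.233e+02]), np.float64(-75.11729033457188), 0.0950623048772829, array([ 0.3, -0.2,  0.2]))
pink bottle base [0.4584347  0.37508448 0.        ] [0.4863998  0.42692655 0.        ]
```

Emit:
drive_tool(
  rows=[
    [1,-28,0,-38,0],
    [1,-56,0,-76,0],
    [1,-86,0,-116,0],
    [1,-115,0,-156,0],
    [1,-145,0,-196,0],
    [1,-174,0,-236,0],
    [1,-202,0,-274,0],
    [1,-230,0,-312,0.05],
  ],
)

```text
clock: 0.95
position: [0.3092, -0.2656, 0.2144]
ee_rot: [-0.073, 0.073, -0.703, 0.703]
force: [1.7, 0.5, 0.8]
width: 0.095
```

Emit:
drive_tool(
  rows=[
    [1,-28,0,-38,0.05],
    [1,-56,0,-76,0.05],
    [1,-86,0,-116,0.05],
    [1,-115,0,-156,0.05],
    [1,-145,0,-196,0.05],
    [1,-174,0,-236,0.05],
    [1,-202,0,-270,0.05],
    [1,-214,0,-299,0.05],
  ],
)

```text
clock: 1.75
position: [0.4568, 0.072, 0.2144]
ee_rot: [0.057, -0.057, 0.705, -0.705]
force: [0.3, -0.3, -0.0]
width: 0.0948
```

```bash
python3 - <<'E'
from h import *
s,p,R=pose(); print(s["clock"],p,s["q"].round(2)); print(totool([.452,.093,.215]))
for n in("wrist",):
    cv2.imwrite(f"pics/{n}1.png",grab_frame(n))
E
```

```text
1.75 [0.45682057 0.07196456 0.21443555] [ 0.04 -0.31  2.05  0.    1.4   1.45]
(array([  1.4,  -0.6, -21.5]), np.float64(-80.72601118235494), 0.09480171192162712, array([ 0.3, -0.3, -0. ]))
```

View pics/wrist1.png

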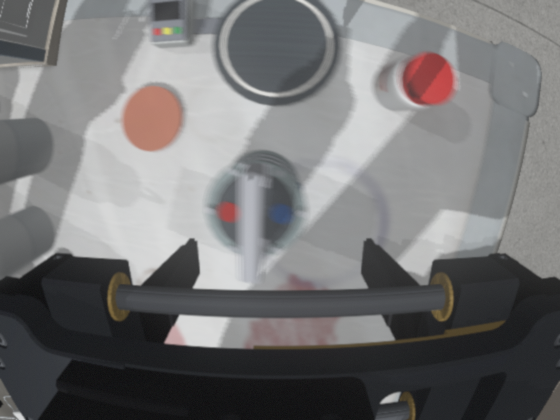

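```bash
cat >> h.py <<'E'
W=camera_model("wrist")
def wonz(uv,z,p,R):
    x=np.array([uv[0]-W["cx"],uv[1]-W["cy"]])/W["fx"]; r=np.hypot(*x); d=np.r_[np.sin(r)*x/r,np.cos(r)]
    T=W["tool_from_camera"]; d=R@(T[:3,:3]@d); o=p+R@T[:3,3]; return o+d*(z-o[2])/d[2]
E
python3 - <<'E'
from h import *
s,p,R=pose()
im=cv2.imread("pics/wrist1.png"); cv2.imwrite("pics/w1c.png",cv2.resize(im[0:300,100:480],None,fx=2,fy=2,interpolation=cv2.INTER_CUBIC))
a=wonz((252,176),.164,p,R); b=wonz((248,280),.164,p,R); print(a,b,np.degrees(np.arctan2(*(a-b)[[1,0]])),np.linalg.norm(a-b))
print("plate centre",wonz((278,47),.005,p,R))
E
```

```text
[0.49080047 0.09952919 0.164     ] [0.41117988 0.09156904 0.164     ] 5.709237099310085 0.08001751112869035
plate centre [0.61840865 0.10397673 0.005     ]
```

View pics/w1c.png

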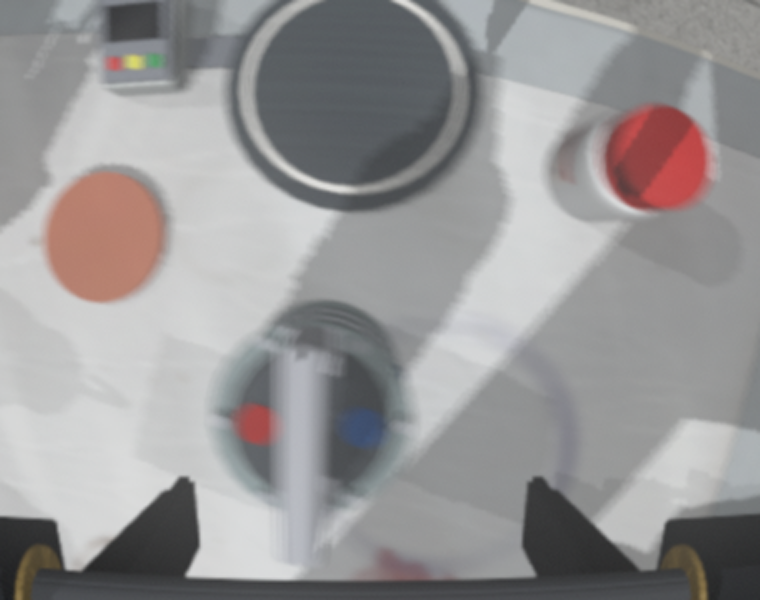

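Emit:
drive_tool(
  rows=[
    [1,1,0,-22,0.04],
    [1,1,15,-22,0.04],
    [1,1,40,-22,0.04],
    [0.6,1,65,-22,0.04],
    [0.5,1,76,-22,0.04],
    [0.4,1,76,-22,0.04],
  ],
  newtons=8,
)

```text
clock: 2.4
position: [0.4498, 0.0902, 0.136]
ee_rot: [-0.04, 0.044, -0.706, 0.706]
force: [0.6, 0.3, -0.2]
width: 0.0759
```

Emit:
drive_tool(
  rows=[
    [0.2,0,0,0,0],
    [0.1,0,0,0,0],
    [0.1,0,0,0,0],
    [0.1,0,0,0,0],
  ],
)

```text
clock: 2.8
position: [0.4522, 0.091, 0.1396]
ee_rot: [0.043, -0.042, 0.706, -0.706]
force: [0.6, -0.0, 0.5]
width: 0.0443
```

```bash
python3 - <<'E'
from h import *
s,p,R=pose(); print(s["clock"],p,s["q"].round(2),s["moment"]); print(totool([.452,.093,.138]))
for n in("wrist","side"):
    cv2.imwrite(f"pics/{n}2.png",grab_frame(n))
a=cv2.imread("pics/wrist2.png");b=cv2.imread("pics/side2.png")[110:290,220:420]
cv2.imwrite("pics/c2.png",np.hstack([cv2.resize(a,(400,300)),cv2.resize(b,(400,360))[:300]]))
E
```

```text
2.8 [0.45223829 0.09103145 0.1396438 ] [ 0.08 -0.25  2.14  0.    1.26  1.53] [-0.03543106 -0.02744927 -0.0196874 ]
(array([ 0. ,  1.6, -2. ]), np.float64(-83.13281338401346), 0.04432348627237702, array([ 0.6, -0. ,  0.5]))
```

View pics/c2.png

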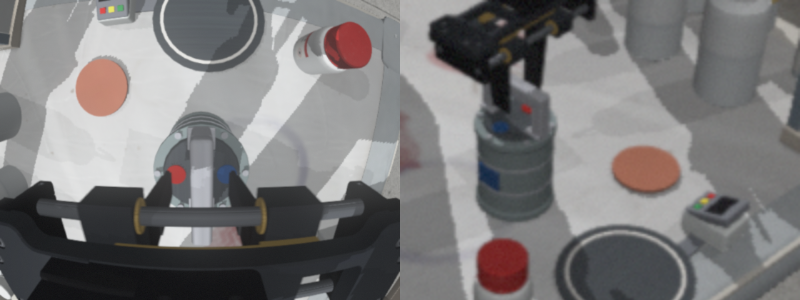

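Emit:
drive_tool(
  rows=[
    [0.1,0,0,0,0],
    [0.1,0,0,0,0],
    [0.1,0,0,0,0],
    [0.1,0,0,0,0],
    [0.1,0,0,0,0],
  ],
)

```text
clock: 3.4
position: [0.4517, 0.0906, 0.1387]
ee_rot: [-0.042, 0.042, -0.706, 0.706]
force: [1.0, -2.1, 1.0]
width: 0.0156
```

```bash
python3 - <<'E'
from h import *
s,p,R=pose(); print(s["clock"],p,s["force"],s["width"]); print(totool([.452,.093,.138]))
E
```

```text
3.4 [0.45166646 0.09062503 0.13868312] [ 1.01523609 -2.14115782  0.95976565] 0.015639615465850007
(array([-0.6,  0.7, -2.3]), np.float64(-83.1361331451148), 0.015639615465850007, array([ 1. , -2.1,  1. ]))
```

Emit:
drive_tool(
  rows=[
    [0.15,0,-2,7,0],
    [0.15,0,-3.3,14,0],
    [0.15,0,-4.5,21,0],
    [0.15,0,-5.5,28,0],
    [0.15,0,-6,34,0],
    [0.15,0,-6.3,39,0],
    [0.15,0,-6.3,39,0],
  ],
  newtons=8,
)

```text
clock: 4.1
position: [0.4567, 0.0516, 0.1454]
ee_rot: [-0.042, 0.042, -0.706, 0.706]
force: [-0.5, 2.4, 4.1]
width: 0.0189
```

```bash
python3 - <<'E'
from h import *
s,p,R=pose(); print(s["clock"],p,s["force"],s["width"]); 
for n in("scene","side"):
    cv2.imwrite(f"pics/{n}3.png",grab_frame(n))
a=cv2.imread("pics/scene3.png")[160:310,190:390];b=cv2.imread("pics/side3.png")[130:280,220:420]
cv2.imwrite("pics/c3.png",np.hstack([cv2.resize(a,(400,300)),cv2.resize(b,(400,300))]))
E
```

```text
4.1 [0.45666901 0.051563   0.14539227] [-0.45206031  2.35432129  4.07379374] 0.01894734928559246
```

View pics/c3.png

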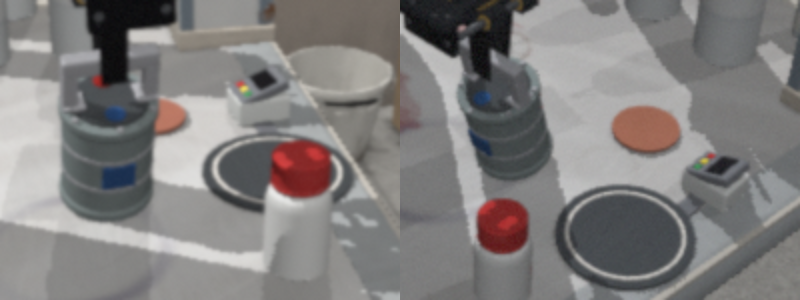

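Emit:
drive_tool(
  rows=[
    [0.15,0,0,0,0.06],
    [0.15,-0.6,0,0,0.14],
    [0.15,-1.2,0,0,0.23],
    [0.15,-1.8,0,0,0.32],
    [0.15,-2.4,0,0,0.41],
    [0.15,-2.8,0,0,0.47],
    [0.15,-2.8,0,0,0.47],
  ],
  newtons=10,
)

```text
clock: 4.9
position: [0.4595, 0.0525, 0.1452]
ee_rot: [0.122, -0.123, -0.696, 0.697]
force: [0.9, 2.0, 3.8]
width: 0.0188
```

```bash
python3 - <<'E'
from h import *
s,p,R=pose(); print(s["clock"],p,s["force"],s["moment"],s["width"],np.degrees(np.arctan2(R[1,2],R[0,2]))) 
for n in("scene","side"):
    cv2.imwrite(f"pics/{n}4.png",grab_frame(n))
a=cv2.imread("pics/scene4.png")[160:310,190:390];b=cv2.imread("pics/side4.png")[130:280,220:420]
cv2.imwrite("pics/c4.png",np.hstack([cv2.resize(a,(400,300)),cv2.resize(b,(400,300))]))
E
```

```text
4.9 [0.45952765 0.05254882 0.14524246] [0.85319989 1.97768706 3.79196539] [ 0.40845895 -0.1229933  -0.02373484] 0.018839875223346965 -110.02749928713538
```

View pics/c4.png

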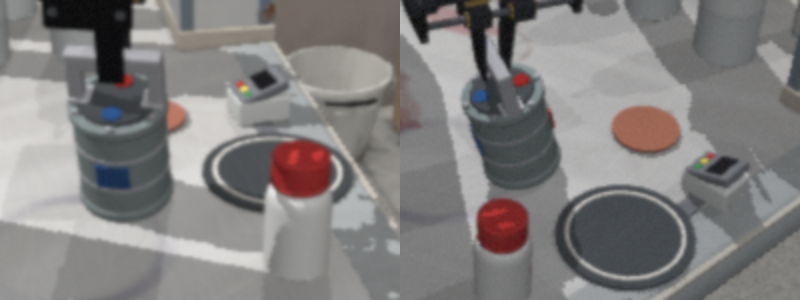

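Emit:
drive_tool(
  rows=[
    [0.15,0,0.8,-8,0],
    [0.15,0,1.8,-16,0],
    [0.15,0,3.2,-25,0],
    [0.15,0,5,-33,0],
    [0.15,0,6.5,-39,0],
    [0.15,0,6.5,-39,0],
  ],
  newtons=8,
)

```text
clock: 5.6
position: [0.4727, 0.0888, 0.1389]
ee_rot: [0.123, -0.123, -0.695, 0.698]
force: [-2.0, -3.6, 4.1]
width: 0.016
```

```bash
python3 - <<'E'
from h import *
s,p,R=pose(); print(s["clock"],p,s["force"],s["moment"],s["width"],np.degrees(np.arctan2(R[1,2],R[0,2]))) 
for n in("scene","side"):
    cv2.imwrite(f"pics/{n}5.png",grab_frame(n))
a=cv2.imread("pics/scene5.png")[160:310,190:390];b=cv2.imread("pics/side5.png")[130:280,220:420]
cv2.imwrite("pics/c5.png",np.hstack([cv2.resize(a,(400,300)),cv2.resize(b,(400,300))]))
E
```

```text
5.6 [0.47269423 0.08881249 0.13888298] [-1.98634938 -3.63626739  4.09897128] [-0.67584738  0.25513154  0.02596045] 0.01600975507096024 -109.96769628747863
```

View pics/c5.png

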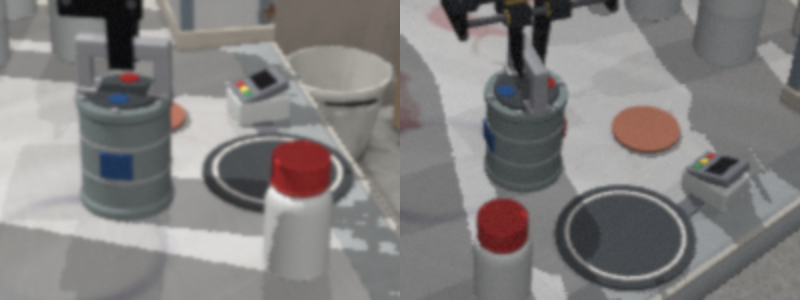

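Emit:
drive_tool(
  rows=[
    [0.15,0,-2,-8,0],
    [0.15,0,-3.5,-16,0],
    [0.15,0,-5,-24,0],
    [0.15,0,-5.8,-31,0],
    [0.15,0,-6.3,-37,0],
    [0.15,0,-6.3,-40,0],
    [0.15,0,-6.3,-40,0],
  ],
  newtons=9,
)

```text
clock: 6.4
position: [0.4861, 0.1273, 0.1445]
ee_rot: [-0.123, 0.123, 0.696, -0.696]
force: [-0.7, -2.8, 1.9]
width: 0.0194
```

Emit:
drive_tool(
  rows=[
    [0.15,0,0,0,-0.06],
    [0.15,-0.6,0,-0.2,-0.16],
    [0.15,-1.2,0,-0.4,-0.27],
    [0.15,-2,0,-0.7,-0.38],
    [0.15,-2.8,0,-1,-0.5],
    [0.15,-3.4,0,-1.2,-0.61],
    [0.15,-3.9,0,-1.4,-0.7],
    [0.15,-3.9,0,-1.4,-0.7],
  ],
  newtons=10,
)

```text
clock: 7.2
position: [0.4904, 0.1269, 0.1445]
ee_rot: [0.123, -0.123, 0.697, -0.696]
force: [0.3, -2.6, 1.1]
width: 0.0191
```

```bash
cat > look.py <<'E'
import sys
from h import *
k=sys.argv[1]
s,p,R=pose(); print(s["clock"],p.round(4),s["force"].round(1),s["moment"].round(2),s["width"].round(4),"potyaw",np.degrees(np.arctan2(R[1,2],R[0,2]))+90) 
for n in("scene","side"):
    cv2.imwrite(f"pics/{n}{k}.png",grab_frame(n))
a=cv2.imread(f"pics/scene{k}.png")[160:310,190:390];b=cv2.imread(f"pics/side{k}.png")[130:280,220:420]
cv2.imwrite(f"pics/c{k}.png",np.hstack([cv2.resize(a,(400,300)),cv2.resize(b,(400,300))]))
E
python3 look.py 6
```

```text
Traceback (most recent call last):
  File "look.py", line 4, in <module>
    s,p,R=pose(); print(s["clock"],p.round(4),s["force"].round(1),s["moment"].round(2),s["width"].round(4),"potyaw",np.degrees(np.arctan2(R[1,2],R[0,2]))+90)
                                                                                       ^^^^^^^^^^^^^^^^
AttributeError: 'float' object has no attribute 'round'
```

Lowering the blue side now, then looking.

Emit:
drive_tool(
  rows=[
    [0.15,0,0.8,8,0],
    [0.15,0,1.8,16,0],
    [0.15,0,3.2,25,0],
    [0.15,0,5,33,0],
    [0.15,0,6,39,0],
    [0.15,0,6,39,0],
  ],
  newtons=8,
)

```text
clock: 7.8
position: [0.5032, 0.0896, 0.1381]
ee_rot: [0.122, -0.123, 0.697, -0.696]
force: [-2.7, -0.9, -1.8]
width: 0.0165
```

```bash
sed -i 's/s\["width"\].round(4)/round(s["width"],4)/' look.py; python3 look.py 7
```

```text
7.8 [0.5032 0.0896 0.1381] [-2.7 -0.9 -1.8] [-0.34  0.16 -0.02] 0.0165 potyaw 19.950610462168882
```

View pics/c7.png

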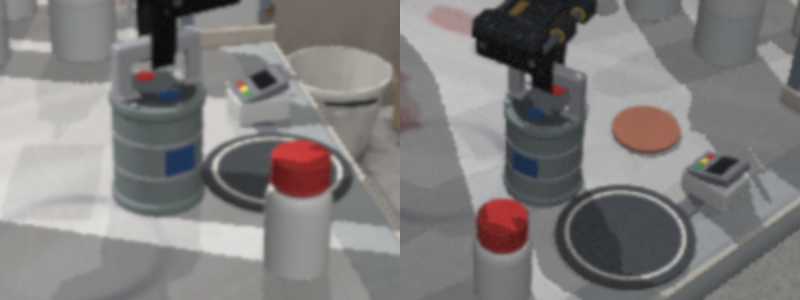

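Emit:
drive_tool(
  rows=[
    [0.15,0,-2,8,0],
    [0.15,0,-3.5,16,0],
    [0.15,0,-5,25,0],
    [0.15,0,-5.8,33,0],
    [0.15,0,-6.4,40,0],
    [0.15,0,-6.4,43,0],
    [0.15,0,-6.4,43,0],
  ],
  newtons=9,
)

```text
clock: 8.6
position: [0.5191, 0.0493, 0.146]
ee_rot: [-0.123, 0.122, -0.696, 0.696]
force: [-1.5, 1.8, 0.4]
width: 0.0195
```

Emit:
drive_tool(
  rows=[
    [0.15,0,0,0,0.06],
    [0.15,-0.4,0,0.2,0.18],
    [0.15,-0.8,0,0.4,0.31],
    [0.15,-1.1,0,0.6,0.44],
    [0.15,-1.5,0,0.8,0.57],
    [0.15,-1.9,0,1,0.7],
    [0.15,-2.2,0,1.2,0.83],
    [0.15,-2.4,0,1.3,0.96],
  ],
  newtons=10,
)

```text
clock: 9.4
position: [0.522, 0.0492, 0.1459]
ee_rot: [0.213, -0.215, -0.674, 0.674]
force: [0.7, 1.1, -0.7]
width: 0.0192
```

```bash
python3 look.py 8
```

```text
9.4 [0.522  0.0492 0.1459] [ 0.7  1.1 -0.7] [ 0.3  -0.06 -0.02] 0.0192 potyaw -35.24031062508189
```

View pics/c8.png

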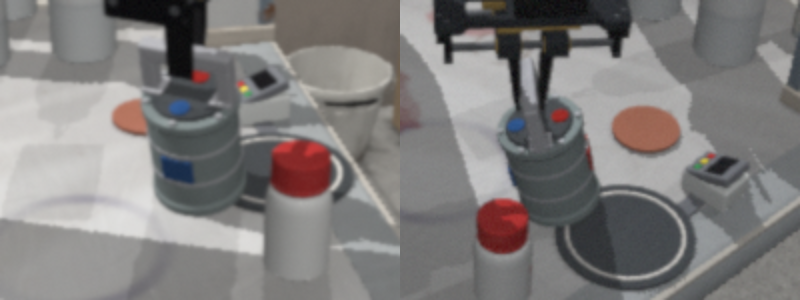

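Emit:
drive_tool(
  rows=[
    [0.15,0,0.6,-8,0],
    [0.15,0,1.4,-16,0],
    [0.15,0,2.6,-24,0],
    [0.15,0,3.5,-30,0],
    [0.15,0,4,-34,0],
    [0.15,0,4,-34,0],
  ],
  newtons=8,
)

```text
clock: 10.1
position: [0.5419, 0.0788, 0.1431]
ee_rot: [-0.211, 0.212, 0.675, -0.674]
force: [-2.9, 3.2, 7.5]
width: 0.0156
```

```bash
python3 look.py 9
```

```text
10.1 [0.5419 0.0788 0.1431] [-2.9  3.2  7.5] [0.72 0.35 0.02] 0.0156 potyaw -34.84246955604527
```

View pics/c9.png

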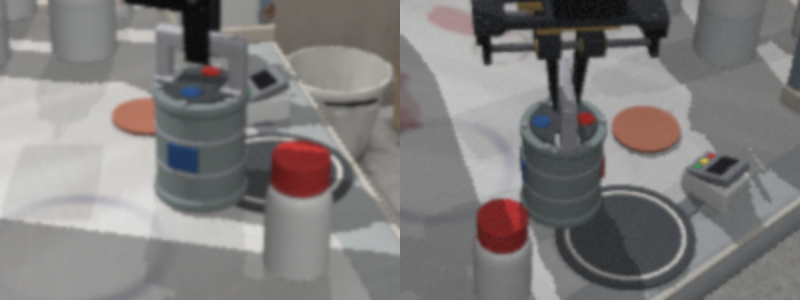

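Emit:
drive_tool(
  rows=[
    [0.15,0,-1.5,-8,0],
    [0.15,0,-3,-16,0],
    [0.15,0,-4.5,-24,0],
    [0.15,0,-6,-32,0],
    [0.15,0,-7,-39,0],
    [0.15,0,-7.5,-44,0],
    [0.15,0,-7.5,-47,0],
    [0.15,0,-7.5,-47,0],
  ],
  newtons=9,
)

```text
clock: 11.0
position: [0.5676, 0.1161, 0.1485]
ee_rot: [0.212, -0.212, -0.674, 0.675]
force: [-1.0, -2.3, 3.3]
width: 0.0197
```

```bash
python3 look.py 10
```

```text
11.0 [0.5676 0.1161 0.1485] [-1.  -2.3  3.3] [-0.52  0.4   0.03] 0.0197 potyaw -34.93446232255377
```

View pics/c10.png

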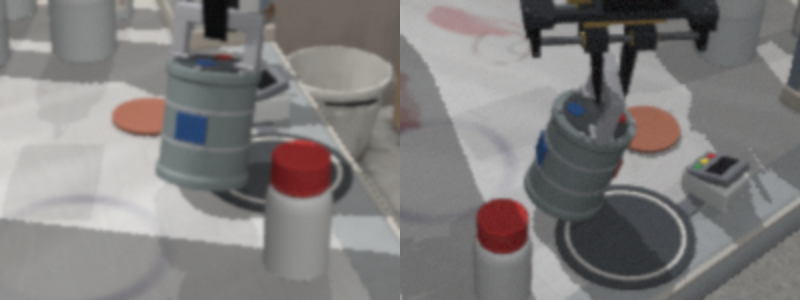

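Emit:
drive_tool(
  rows=[
    [0.15,-0.2,0,0,-0.06],
    [0.15,-0.6,0,-0.2,-0.17],
    [0.15,-1.1,0,-0.3,-0.28],
    [0.15,-1.5,0,-0.5,-0.39],
    [0.15,-1.9,0,-0.6,-0.5],
    [0.15,-2.3,0,-0.7,-0.61],
  ],
  newtons=10,
)

```text
clock: 11.7
position: [0.57, 0.1149, 0.1484]
ee_rot: [0.002, -0.001, 0.707, -0.707]
force: [-0.6, -2.0, 1.1]
width: 0.0191
```

Emit:
drive_tool(
  rows=[
    [0.15,-0.4,0,-0.1,-0.1],
    [0.15,-0.8,0,-0.3,-0.21],
    [0.15,-1.2,0,-0.4,-0.32],
    [0.15,-1.7,0,-0.6,-0.43],
    [0.15,-2.1,0,-0.7,-0.54],
    [0.15,-2.4,0,-0.8,-0.64],
    [0.15,-2.6,0,-0.9,-0.7],
    [0.15,-2.6,0,-0.9,-0.7],
  ],
)

```text
clock: 12.5
position: [0.5727, 0.116, 0.1483]
ee_rot: [0.243, -0.242, 0.664, -0.664]
force: [0.9, -0.6, -1.1]
width: 0.019
```

```bash
python3 look.py 11
```

```text
12.5 [0.5727 0.116  0.1483] [ 0.9 -0.6 -1.1] [-0.24 -0.25  0.04] 0.019 potyaw 40.059206484996324
```

View pics/c11.png

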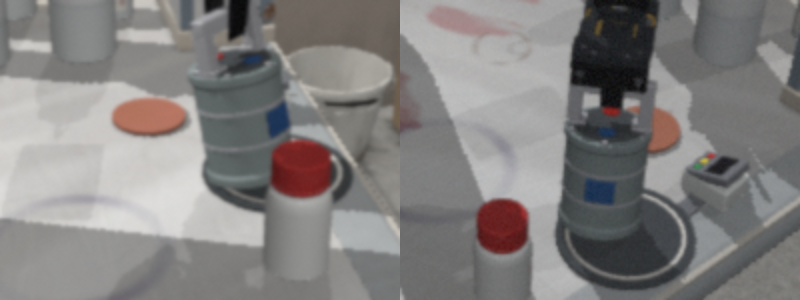

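Emit:
drive_tool(
  rows=[
    [0.15,0,0.4,8,0],
    [0.15,0,1.2,16,0],
    [0.15,0,2.4,25,0],
    [0.15,0,3.8,33,0],
    [0.15,0,4.8,38,0],
    [0.15,0,4.8,38,0],
  ],
  newtons=8,
)

```text
clock: 13.2
position: [0.5969, 0.0872, 0.1443]
ee_rot: [0.242, -0.242, 0.665, -0.663]
force: [-2.6, 2.0, 3.2]
width: 0.0158
```

```bash
python3 look.py 12; python3 - <<'E'
import cv2
import numpy as np
a=cv2.imread("pics/scene12.png")[200:290,270:390];b=cv2.imread("pics/side12.png")[200:290,280:400]
cv2.imwrite("pics/z12.png",np.vstack([cv2.resize(a,(480,300)) if 0 else cv2.resize(a,None,fx=3.3,fy=3.3,interpolation=2),cv2.resize(b,None,fx=3.3,fy=3.3,interpolation=2)]))
E
```

```text
13.2 [0.5969 0.0872 0.1443] [-2.6  2.   3.2] [0.52 0.3  0.02] 0.0158 potyaw 40.02827708997345
```

View pics/c12.png

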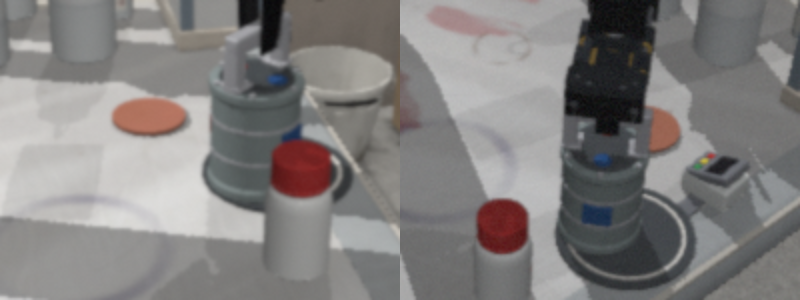

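View pics/z12.png

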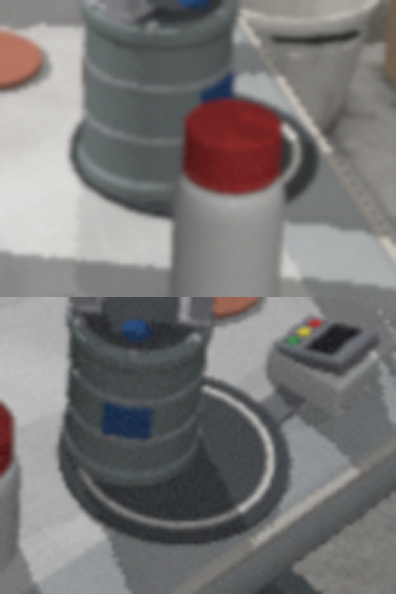

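```bash
python3 - <<'E'
from h import *
o=np.array([270+78/3.3,280+65/3.3,280+199/3.3,200+(486-297)/3.3])
def f(p):
    a=ext("scene",*p,.045,.005);b=ext("side",*p,.045,.005);return np.array([a[0],b[0],b[1],b[3]])-o
q=least_squares(f,[.6,.09]);print(q.x,q.fun)
# plate/ring refit with side image: ellipse extremes of outer plate in frame 0 (zoom), ring r=.06
o2=np.r_[D(308,355),D(538,525)][[0,2,1,3]]
g=lambda p:ext("side",*p,.0613,.005)-o2
q=least_squares(g,[.62,.1]);print("ring",q.x,q.fun)
E
```

```text
[0.59841202 0.08880705] [ 0.29025527 -0.82662822  0.68231315 -0.41042365]
ring [0.62747496 0.09884414] [ 1.64759887 -1.64793319  1.5617614  -1.14932882]
```

Emit:
drive_tool(
  rows=[
    [0.15,0,-2,8,0],
    [0.15,0,-3.5,16,0],
    [0.15,0,-5,24,0],
    [0.15,0,-5.8,31,0],
    [0.15,0,-6.3,36,0],
    [0.15,0,-6.3,39,0],
    [0.15,0,-6.3,39,0],
  ],
  newtons=9,
)

```text
clock: 14.0
position: [0.6222, 0.0566, 0.1501]
ee_rot: [-0.242, 0.242, -0.664, 0.664]
force: [-1.8, 1.9, 2.6]
width: 0.0193
```

Emit:
drive_tool(
  rows=[
    [0.15,-0.2,0,0.1,0.06],
    [0.15,-0.8,0,0.3,0.16],
    [0.15,-1.5,0,0.5,0.27],
    [0.15,-2.2,0,0.8,0.38],
    [0.15,-2.8,0,1,0.5],
    [0.15,-3.4,0,1.2,0.61],
    [0.15,-3.9,0,1.4,0.7],
    [0.15,-3.9,0,1.4,0.7],
  ],
  newtons=10,
)

```text
clock: 14.8
position: [0.6262, 0.0584, 0.15]
ee_rot: [-0.0, -0.0, -0.707, 0.707]
force: [0.6, 1.9, 1.1]
width: 0.019
```

```bash
python3 look.py 13
```

```text
14.8 [0.6262 0.0584 0.15  ] [0.6 1.9 1.1] [0.39 0.01 0.03] 0.019 potyaw 0.011758400758495213
```

View pics/c13.png

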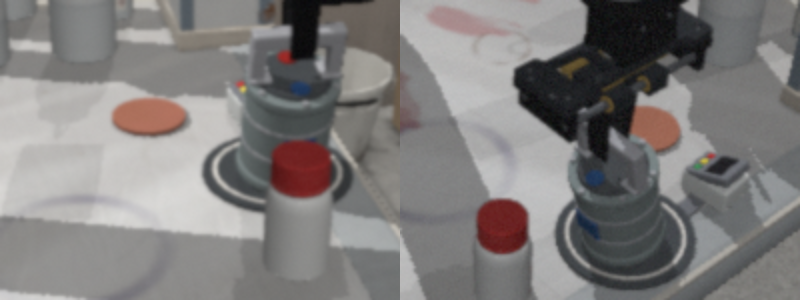

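Emit:
drive_tool(
  rows=[
    [0.15,0,0.7,-8,0],
    [0.15,0,1.6,-16,0],
    [0.15,0,2.8,-24,0],
    [0.15,0,4.4,-32,0],
    [0.15,0,6,-37,0],
    [0.15,0,6,-38,0],
    [0.15,0,6,-38,0],
  ],
  newtons=8,
)

```text
clock: 15.6
position: [0.626, 0.0957, 0.1445]
ee_rot: [-0.0, -0.0, -0.706, 0.708]
force: [0.3, -3.5, 1.8]
width: 0.0158
```

```bash
python3 look.py 14; python3 - <<'E'
import cv2
import numpy as np
a=cv2.imread("pics/scene14.png")[200:290,270:390];b=cv2.imread("pics/side14.png")[200:290,280:400]
cv2.imwrite("pics/z14.png",np.hstack([cv2.resize(a,None,fx=3.3,fy=3.3,interpolation=2),cv2.resize(b,None,fx=3.3,fy=3.3,interpolation=2)]))
E
```

```text
15.6 [0.626  0.0957 0.1445] [ 0.3 -3.5  1.8] [-0.6   0.17 -0.01] 0.0158 potyaw 0.007853447459041263
```

View pics/z14.png

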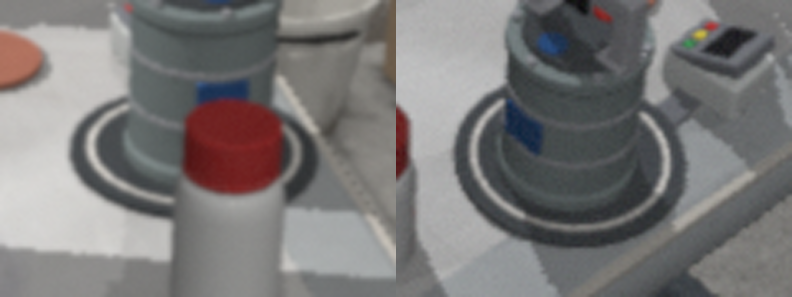

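Emit:
drive_tool(
  rows=[
    [0.17,0,0,1,0],
    [0.25,0,0,1.5,0],
    [0.4,0,0,1.5,0],
    [0.5,0,0,1.5,0],
    [0.5,0,0,1.5,0],
    [0.5,0,0,1.5,0],
    [0.5,0,0,1.5,0],
  ],
)

```text
clock: 16.4
position: [0.6259, 0.095, 0.1442]
ee_rot: [-0.0, 0.0, 0.707, -0.707]
force: [0.6, 0.0, 1.4]
width: 0.0475
```

Emit:
drive_tool(
  rows=[
    [0.5,0,-8,0,0],
    [0.5,0,-25,0,0],
    [0.5,0,-50,0,0],
    [0.5,0,-80,0,0],
    [0.5,0,-105,0,0],
    [0.5,0,-120,0,0],
    [0.5,0,-120,0,0],
  ],
)

```text
clock: 17.1
position: [0.6275, 0.0951, 0.2687]
ee_rot: [0.002, 0.002, 0.707, -0.707]
force: [0.7, 1.0, 0.8]
width: 0.0472
```

```bash
python3 look.py 15; python3 - <<'E'
import cv2
from h import *
s,p,R=pose()
w=grab_frame("wrist"); cv2.imwrite("pics/w15.png",w)
a=cv2.imread("pics/scene15.png")[180:290,260:390];b=cv2.imread("pics/side15.png")[170:280,270:400]
cv2.imwrite("pics/z15.png",np.hstack([cv2.resize(a,None,fx=3,fy=3,interpolation=2),cv2.resize(b,None,fx=3,fy=3,interpolation=2)]))
E
```

```text
17.1 [0.6275 0.0951 0.2687] [0.7 1.  0.8] [ 0.04  0.01 -0.01] 0.0472 potyaw -0.010238899076995267
```

View pics/z15.png

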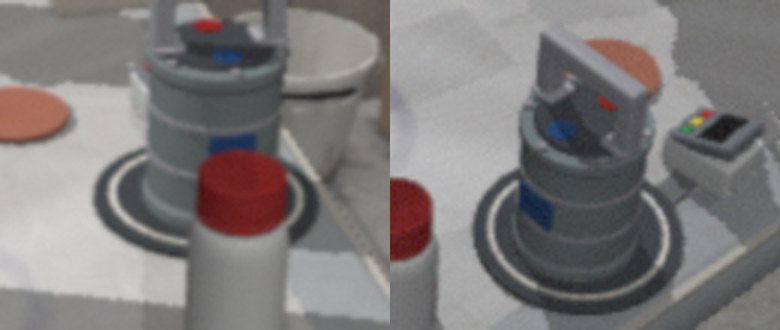

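View pics/w15.png

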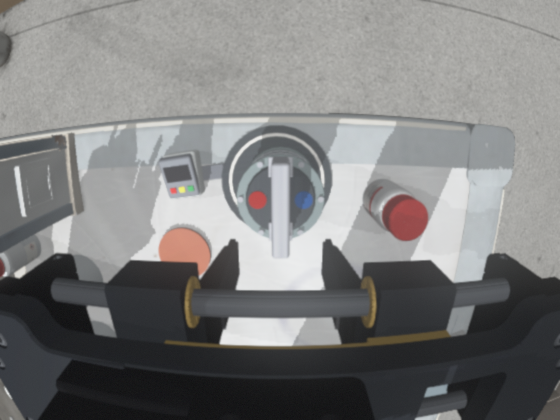

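```bash
python3 - <<'E'
from h import *
o=np.array([260+145/3,260+280/3,270+(515-390)/3,270+(641-390)/3,170+280/3])
def f(p):
    a=ext("scene",*p,.045,.005);b=ext("side",*p,.045,.005);return np.array([a[0],a[1],b[0],b[1],b[3]])-o
q=least_squares(f,[.6,.09]);print("pot",q.x,q.fun)
o2=np.array([260+94/3,260+320/3,180+143/3,270+(474-390)/3,270+(684-390)/3,170+160/3,170+313/3])
def g(p):
    a=ext("scene",*p,.075,.005);b=ext("side",*p,.075,.005);return np.r_[a[:3],b[:2],b[3]]-o2[[0,1,2,3,4,6]]
q=least_squares(g,[.6,.09]);print("plate",q.x,q.fun)
print("bar ends",[tri(np.array([260+u/3,180+v/3]),np.array([270+(x-390)/3,170+y/3])) for u,v,x,y in[]])
E
```

```text
pot [0.62896156 0.09725713] [-0.30319574  0.08363013 -0.27212614  0.3791485   0.22586458]
plate [0.62646595 0.09880946] [ 0.25789177  0.58857223 -1.59326931 -1.01090684 -0.01634624 -0.54753325]
bar ends []
```

```bash
python3 - <<'E'
from h import *
a=cv2.imread("pics/scene0.png").astype(int);b=cv2.imread("pics/scene15.png").astype(int)
print("bottle diff",np.abs(a-b)[230:300,322:357].mean()); a=cv2.imread("pics/side0.png").astype(int);b=cv2.imread("pics/side15.png").astype(int)
print("side bottle",np.abs(a-b)[230:285,257:287].mean(),"dish",np.abs(a-b)[180:208,325:362].mean())
print(robot.sign_off())
E
```

```text
bottle diff 20.19469387755102
side bottle 13.077575757575758 dish 23.76898326898327
the job is handed in; nothing more can be done
None
```

```bash
python3 - <<'E'
import cv2,numpy as np
for n in("scene","side"):
    for k in("0","15"):
        im=cv2.imread(f"pics/{n}{k}.png").astype(int);B,G,R=im[...,0],im[...,1],im[...,2]
        m=(R>110)&(R-G>60)&(R-B>60); num,l,st,c=cv2.connectedComponentsWithStats(m.astype(np.uint8))
        print(n,k,[(st[i].tolist(),c[i].round(1).tolist()) for i in range(1,num) if st[i][4]>150])
E
```

```text
scene 0 [([180, 93, 19, 20, 206], [188.0, 104.6]), ([325, 230, 30, 28, 626], [338.6, 242.6])]
scene 15 [([180, 94, 19, 19, 204], [188.0, 104.7]), ([331, 231, 24, 27, 256], [344.7, 243.1])]
side 0 [([259, 229, 25, 19, 373], [270.8, 238.0])]
side 15 []
```

```bash
python3 - <<'E'
import cv2,numpy as np
f=lambda n,k,y,x:cv2.resize(cv2.imread(f"pics/{n}{k}.png")[y:y+80,x:x+120],None,fx=3,fy=3,interpolation=2)
cv2.imwrite("pics/cmp.png",np.vstack([np.hstack([f("scene",k,225,290) for k in("0","15")]),np.hstack([f("side",k,170,250) for k in("0","15")])]))
E
```

```text
(no output)
```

View pics/cmp.png

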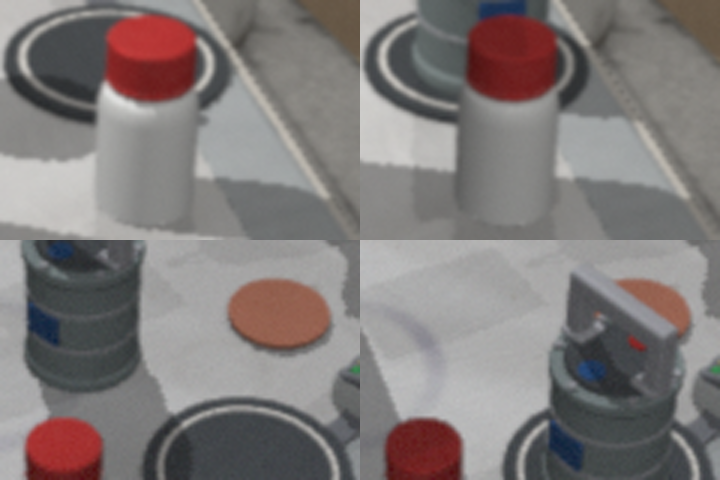

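I walked the pot onto the plate in five rocking steps (red, blue, red, blue, red). Each step tilted it roughly 12–15° by the bar, which raised one side about 2 cm. I then swung that side forward about the other foot and set it down. The job is handed in at about 17.2 s of the 51 s allowed.

**Placement:** In the last pictures the pot stands upright on the plate. I put its centre at (0.629, 0.097) m and the plate's at (0.626, 0.099) m, so it is about 3 mm off. It can be up to 15 mm off and still be inside the ring. The gripper is open and the fingertips are about 10 cm above the bar.

**Bottle and dish:** My automatic before-and-after checks did not pass: brightness differences were high, and the red-cap detector found less of the cap, or none of it in the side view. The arm's shadow seems to explain this. In enlarged side-by-side views the bottle sits at the same pixels as before. The part of the dish still visible looks unmoved too; the rest is now hidden behind the handle. I made this comparison by eye after handing in.

**Forces:** The readings at the end of each move stayed below about 9 N, but I did not record forces during the moves. At one landing on the plate edge the gripper read 7.5 N upwards. I saw no slipping there, but the foot contact itself was out of view.

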